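# Draw the flush bolt and open the bench service box

### The arm

A 7-joint arm with a two-finger parallel gripper is mounted at the origin on the work surface. World frame = base frame: x ahead of the robot, y to its left, z up, the work surface at z = 0. Lengths are in m, angles in rad, forces in N, time in s.
With the tool pointing down it reaches from about 0.35 to 0.9 m from the base axis. Payload 7.2 kg.
Tool frame: the origin (TCP) lies at the very end of the fingers, on their centre line; the grasp point (between the pads) lies 19 mm behind it; z points along the fingers, y is the line along which they close (so a half turn about z gives the same grasp; the last joint's range is limited). The gripper opens to 88 mm and grips with 3 to 60 N. Pads are 20 mm wide; open, the fingers measure 115 mm over their backs; the gripper's body (75 mm by 178 mm) begins 61 mm behind the grasp point.
Start: joints at [1.182, 0.411, -0.013, 1.596, 0.006, 1.134, -0.082], TCP at [0.197, -0.593, 0.223] pointing down, gripper open.
Joint ranges: [-2.95, 2.95], [-0.29, 1.99], [-1.47, 1.44], [0.14, 2.54], [-1.03, 4.17], [0.13, 1.85], [-2.86, 2.86]. Speed limits (rad/s): [2.39, 2.39, 3.01, 3.01, 3.14, 3.14, 3.14].

### API

Orientations are given as a unit quaternion [x, y, z, w].
In Python, from plant import observe, vision, manip gives the robot as it stands. The module is installed in compiled form; this text tells all that it offers.
- The arm moves only by the shell command python3 -m crank 'ROWS' [OPENING]. ROWS is JSON, a list that holds one entry, the list of rows, each a list of 4 numbers: the shift along the tool's x, y, z in cm, then the turn about the tool's z in rad. In form: [[[tx, ty, tz, yaw], ...]]. A call has exactly 8 rows; each row is the pose to reach, as a shift and turn from the pose commanded when the call began, along the tool's axes at that moment; what a row does not reach only later rows make up. A row lasts 1/10 s, in which the tool goes at most 50 mm and 8.59 degrees, less where a joint would pass 70% of its speed; a pose out of reach is approached as far as the arm can. A call with a gripper value outside its range is refused whole. OPENING is the opening, from -1 (shut) to 1 (fully open), so that 0 is half open, set as the call begins (- or left out, the last holds). The fingers move at their own pace and stop on an object; the grip force is fixed at half the most. Time passes only in rows, so rows that repeat a pose let the fingers close, or fill a call up. It gives the time, the measured TCP pose, the force, the opening and the grip force at its end, in the units of the state.
- observe(): the state, without advancing time (a new reading comes with each control period).
- vision.read_camera(name): name is "side" or "top"; returns a dict with "color" (400x640x3 uint8, blue, green, red), "camera_matrix" (3x3 intrinsics, pixels), "xyz" and "orientation" of the camera in the world. Camera axes: x right, y up, looking along -z (the intrinsics and any distortion apply to the point x, -y, -z); pixel columns grow to the right and rows downward; lengths in m; the calibration is good to about 2 mm. A picture is of the moment at which its call begins. There is no depth.
- manip.sign_off(): hands the job in; it is judged then, once.
The state is a dict: "time_s": time; "joints": joint angles; "qd": joint speeds; "joint_efforts": joint torques, N m; "ee_pos": TCP position; "eef_rot": TCP orientation; "force": force on the tool from outside, world axes, zero at the start; "wrist_torque": the same for the moment, N m; "gripper_width": opening from 0.0 (shut) to 1.0 (fully open); "gripper_force": force on a finger pad.
Only numpy, scipy, OpenCV 4.12 (cv2) and the standard library are available. Lean on these libraries where they do the work, as an engineer would, in place of code of your own. Each camera call takes 0.05 s, during which the arm holds its last target. There are 200 camera calls.

### The job

Open up the slope-fronted service box on the lab bench: swing its active leaf (the right one as you face its sloping front, nearer the robot) wide open, draw the flush bolt on the passive left leaf all the way back out of its keeper, then swing the passive leaf wide open too, both to 75 degrees or more. Never force the passive leaf while its bolt is still shot, leave the glassware and can beside the box where they stand, and let go when you are done.

Things in the scene. Friction and masses are not known exactly. Their poses are not given: they have to be found in the camera images.
- locker: Fixed cream steel box, 236 mm wide, 240 deep, 293 tall. Origin on the bench below its front face's middle; own x to its tall back (roughly to the robot's right), y away from the robot, z up. The front face rises 35 deg above level towards own +x, its middle 125 mm above the origin; its outward normal leans 35 deg from vertical to own -x. Two leaves lie in it, hinged at its two sides.
- ledge_edge (a point): Middle of the lower front edge of a 236 mm wide level ledge that juts out above the bolt, 280 mm above the bench, at own x = +43 mm of the box. It is 90 mm above and only 4 mm behind the grip point of the shot bolt's knob: a gripper pointing straight down meets it; one tilted about 35 deg, along the face's normal, clears it.
- active_leaf (a joint): Hinge of the right leaf (box's -y side, nearer the robot), rad: 0 shut, grows as it swings up and outwards, stop at 1.75. Starts at 0 to 0.25. Leaf 200 mm along the slope, 100 wide, 12 thick, 0.22 to 0.38 kg. Friction hinge, 0.3 N m: stays where left. A strip on its free edge, 3 mm thick, laps 7 mm over the passive leaf, which cannot be lifted without lifting this one.
- passive_leaf (a joint): Hinge of the left leaf (box's +y side, farther from the robot), rad: 0 shut, where it starts; grows as it swings up and outwards, stop at 1.75. Same size, mass and hinge friction as the active leaf. Held shut by the bolt until that is drawn 22 mm.
- bolt (a joint): Slide of the flush bolt on the passive leaf, m: 0 fully shot into the keeper on the box's upper frame, grows as it is drawn down the slope (away from the ledge), stop at 0.030. Starts at 0 to 0.005. 2.5 N friction; stays where left. The tip leaves the keeper at about 0.020.
- active_handle (a point): Middle of the active leaf's handle: a round steel bar 10 mm thick, 80 long, parallel to the hinge line, its axis 40 mm off the leaf's outer face and 28 mm from the leaf's free edge. Axes of the leaf: x up the slope along the bar, z out of the leaf's face. It swings about active_hinge; the bar can turn between the fingers. The two handles are 58 mm apart when both leaves are shut.
- active_hinge (a point): Point on the active leaf's hinge line, in the plane of its outer face, halfway along the leaf; x along the hinge line, up the slope. From it the handle's middle is 40 mm down the slope, 72 mm across the leaf and 40 mm out of its face.
- passive_handle (a point): Middle of the passive leaf's handle: the same bar as on the active leaf, mirrored; same axes.
- passive_hinge (a point): Point on the passive leaf's hinge line, like active_hinge: the handle's middle is 40 mm down the slope, 72 mm across and 40 mm out of the face.
- bolt_knob (a point): Grip point on the bolt's knob: a round steel pin 14 mm thick, 36 long, standing square to the leaf on the flat bolt bar (6 mm thick). The point is on its axis, 11 mm below its top, 32 mm off the leaf's face. In line with the passive handle, 110 mm up the slope from its middle when shot. x up the slope (the bolt draws along -x), z out of the face.
- beaker: Glass beaker, 76 mm across, 95 mm tall, loose beside the box. Origin under its middle. To be left alone.
- can: Bare metal drink can, 66 mm across, 118 mm tall, loose beside the box. Origin under its middle. To be left alone.
- flask: Clear bottle with a green cap, 60 mm across, 135 mm tall, loose beside the box. Origin under its middle. To be left alone.

How it is judged:
By the outcome, as a careful person would: the job done as asked, in the order asked, and still so for the second after the job is handed in, with the robot touching nothing.
It also fails if it takes over 46 s, if anything falls off the work surface, if the arm or the gripper's body presses on something with over 40 N, if the wrist force passes 120 N, or if a joint passes its speed limit or range.

## Working session

There is one attempt and no reset: what is moved stays moved. The work goes in short steps, Python scripts to look and compute and a shell command to move; the robot and the scene stay as the last step left them, time stands still between calls to the robot, and variables do not carry over. Pictures are saved under pics/ and viewed, at most 10 in all, crops included, and the job is handed in when it is done.

```bash
mkdir -p pics; python3 - <<'E'
from plant import observe, vision
import cv2,json
import numpy as np
for n in("side","top"):
    c=vision.read_camera(n); cv2.imwrite(f"pics/{n}0.png",c["color"])
    print(n,np.round(c["camera_matrix"],1).tolist(),np.round(c["xyz"],4),np.round(c["orientation"],5),[k for k in c])
    np.savez(n+"0.npz",K=c["camera_matrix"],p=c["xyz"],q=c["orientation"])
print(observe())
E
```

```text
side [[366.1, 0.0, 326.0], [0.0, 366.1, 202.2], [0.0, 0.0, 1.0]] [1.0126 0.5297 1.0009] [0.10635 0.30923 0.90204 0.28176] ['color', 'camera_matrix', 'xyz', 'orientation']
top [[373.7, 0.0, 316.1], [0.0, 373.7, 201.4], [0.0, 0.0, 1.0]] [0.5236 0.0119 1.1293] [-0.04534  0.03622  0.71151 -0.70028] ['color', 'camera_matrix', 'xyz', 'orientation']
{'time_s': 0.1, 'joints': array([ 1.18179594,  0.41182758, -0.01272487,  1.5969468 ,  0.0056293 ,
        1.13434105, -0.08220314]), 'qd': array([-0.00161645, -0.00136459,  0.00036941, -0.00206482, -0.00032614,
       -0.00010247,  0.00178611]), 'joint_efforts': array([ 1.38709202e-03, -5.89099181e+01,  6.42975792e-01, -2.91710401e+01,
       -5.38365240e-02,  1.46489457e-02,  2.10031595e-05]), 'ee_pos': array([ 0.19689255, -0.59268512,  0.2218939 ]), 'eef_rot': array([ 9.87159565e-01,  1.59735534e-01, -1.80851254e-04, -7.21176536e-04]), 'force': array([ 0.48644071, -0.56672311, -0.50058931]), 'wrist_torque': array([ 0.0740675 , -0.02233557,  0.02027431]), 'gripper_force': 0.0, 'gripper_width': 1.000260274914098}
```

View pics/side0.png

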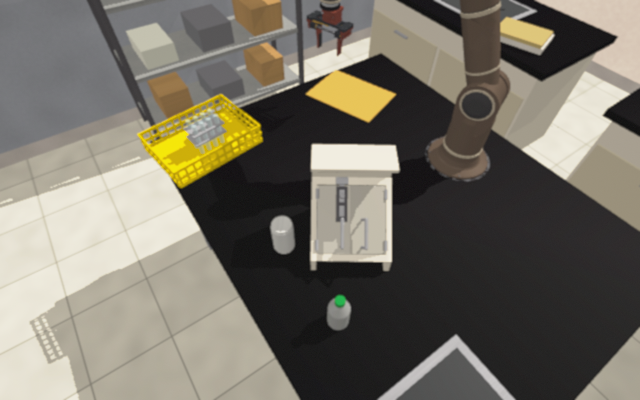

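View pics/top0.png

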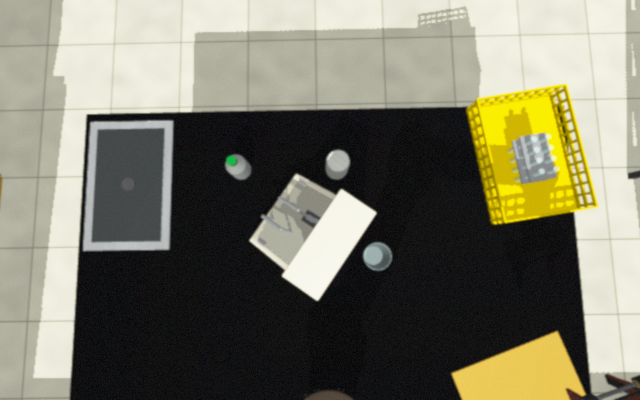

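The side view shows the box's ledge at (355,160), handles near (343,232) and (364,232), and the bolt at (342,200). In the top view the ledge is at (330,245), the can at (338,163), the flask at (237,166) and the beaker at (377,256). I'll enlarge both around the box.

```bash
python3 - <<'E'
import cv2
s=cv2.imread("pics/side0.png")[135:280,295:415]; t=cv2.imread("pics/top0.png")[165:310,240:390]
cv2.imwrite("pics/s1.png",cv2.resize(s,None,fx=4,fy=4,interpolation=cv2.INTER_CUBIC))
cv2.imwrite("pics/t1.png",cv2.resize(t,None,fx=4,fy=4,interpolation=cv2.INTER_CUBIC))
E
```

```text
(no output)
```

View pics/s1.png

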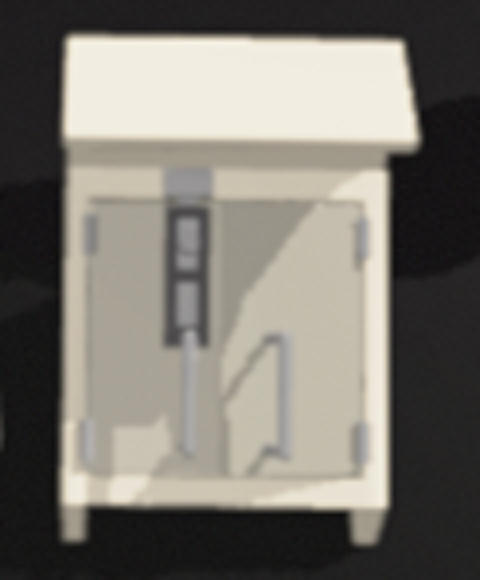

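View pics/t1.png

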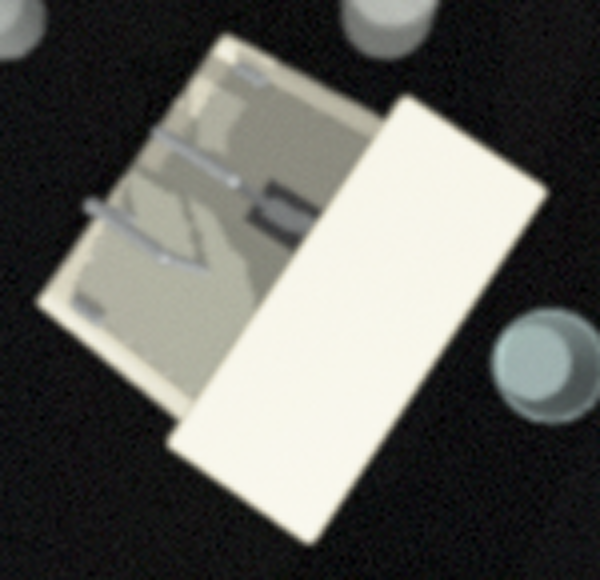

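```bash
cat > h.py <<'E'
import numpy as np
from scipy.spatial.transform import Rotation as R
from scipy.optimize import least_squares
def proj(cam,P):
    d=np.load(cam+"0.npz"); c=R.from_quat(d["q"]).inv().apply(np.atleast_2d(P)-d["p"])
    u=c*[1,-1,-1]; return (u[:,:2]/u[:,2:])@d["K"][:2,:2].T+d["K"][:2,2]
a=np.deg2rad(35); S=np.array([np.cos(a),0,np.sin(a)]); Y=np.array([0,1,0.]); N=np.array([-np.sin(a),0,np.cos(a)])
C=np.array([0,0,.125])
def leaf(side,q,s,w,h): # side -1 active,+1 passive; w across from hinge, h out of face
    return C+S*s+Y*(side*(.101-(w*np.cos(q)-h*np.sin(q))))+N*(w*np.sin(q)+h*np.cos(q))
def W(p,P): return R.from_euler('z',p[2]).apply(np.atleast_2d(P))+[p[0],p[1],0]
E
cat > fit.py <<'E'
from h import *
T=lambda u,v:(240+u/4,165+v/4); D=lambda u,v:(295+u/4,135+v/4)
obs=[("top",lambda q:[.043,.118,.287],T(405,95)),("top",lambda q:[.043,-.118,.287],T(168,442)),
("side",lambda q:[.043,.118,.280],D(62,141)),("side",lambda q:[.043,-.118,.280],D(419,151)),
("top",lambda q:leaf(1,0,-.08,.072,.04),T(155,132)),("top",lambda q:leaf(1,0,0,.072,.04),T(238,182)),
("side",lambda q:leaf(1,0,-.08,.072,.04),D(187,455)),("side",lambda q:leaf(1,0,0,.072,.04),D(190,335)),
("top",lambda q:leaf(-1,q,-.08,.072,.04),T(92,207)),("top",lambda q:leaf(-1,q,0,.072,.04),T(165,260)),
("side",lambda q:leaf(-1,q,-.08,.072,.04),D(286,455)),("side",lambda q:leaf(-1,q,0,.072,.04),D(285,337))]
f=lambda p:np.ravel([proj(c,W(p,g(p[3])))[0]-o for c,g,o in obs])
r=least_squares(f,[.5,.05,-2.2,.1],loss='soft_l1'); p=r.x
print("pose",p.round(4),np.degrees(p[2:])); print(f(p).reshape(-1,2).round(1).tolist())
np.save("p.npy",p)
print("origin robot px top",proj("top",[0,0,0]))
for n,P in [("act",leaf(-1,p[3],-.04,.072,.04)),("pas",leaf(1,0,-.04,.072,.04)),("knob",leaf(1,0,.07,.072,.032))]:
    print(n,W(p,P)[0].round(4), [proj(c,W(p,P))[0].round(1).tolist() for c in("top","side")])
print("S,Y,N world",[R.from_euler('z',p[2]).apply(v).round(3) for v in(S,Y,N)])
from plant import observe; o=observe(); M=R.from_quat(o["eef_rot"]).as_matrix(); print(M.round(3))
E
python3 fit.py
```

```text
pose [ 0.5778  0.068  -2.1862  0.1887] [-125.25760065   10.80929485]
[[-0.2, -0.0], [-0.3, 0.1], [0.7, 1.2], [-0.7, -0.0], [1.1, 0.0], [-1.1, -0.6], [0.5, -1.9], [0.1, -0.3], [0.1, -0.5], [-0.2, -0.7], [-0.1, -1.3], [0.4, -0.5]]
origin robot px top [[328.55925016 430.18363629]]
act [0.5833 0.1413 0.1453] [[271.8, 222.6], [366.5, 233.1]]
pas [0.6336 0.0968 0.1348] [[288.9, 203.8], [342.4, 232.6]]
knob [0.579  0.0195 0.1914] [[317.9, 222.5], [342.7, 194.1]]
S,Y,N world [array([-0.473, -0.669,  0.574]), array([ 0.817, -0.577,  0.   ]), array([0.331, 0.468, 0.819])]
[[ 0.949  0.315 -0.001]
 [ 0.315 -0.949  0.001]
 [-0.    -0.001 -1.   ]]
```

The box fits to about 1 px. First I'll test what happens at the edge of reach, because the rows can't command a tilt and the bolt needs one.

```bash
python3 -m crank '[[[0,-5,-3,0],[0,-10,-6,0],[0,-15,-9,0],[0,-20,-12,0],[0,-25,-15,0],[0,-30,-15,0],[0,-35,-15,0],[0,-38,-15,0]]]'; python3 - <<'E'
from plant import observe
from h import *
o=observe();print(o["joints"].round(3));print(R.from_quat(o["eef_rot"]).as_matrix().round(3))
E
```

```text
time_s: 0.9
ee_pos: [0.0957, -0.2817, 0.3692]
eef_rot: [0.986, 0.164, -0.0, -0.002]
force: [1.0, -0.3, 0.2]
gripper_width: 1.002
gripper_force: 0.0
[ 1.337 -0.278 -0.185  1.999 -0.052  1.42  -0.075]
[[ 0.946  0.323 -0.001]
 [ 0.323 -0.946  0.004]
 [ 0.    -0.004 -1.   ]]
```

```bash
cat > st.py <<'E'
from plant import observe
from h import *
o=observe();print(o["joints"].round(3));print(R.from_quat(o["eef_rot"]).as_matrix().round(3).tolist())
E
python3 -m crank '[[[0,-5,0,0],[0,-10,0,0],[0,-10,0,0],[0,-10,0,0],[0,-10,-5,0],[0,-10,-10,0],[0,-10,-15,0],[0,-10,-20,0]]]'; python3 st.py
```

```text
time_s: 1.7
ee_pos: [0.0823, -0.2516, 0.3684]
eef_rot: [0.987, 0.154, 0.008, -0.038]
force: [-1.9, -1.3, 0.6]
gripper_width: 0.997
gripper_force: 0.0
[ 1.383 -0.294 -0.184  2.014 -0.086  1.489 -0.044]
[[0.953, 0.304, 0.005], [0.303, -0.95, 0.078], [0.029, -0.073, -0.997]]
```

```bash
python3 -m crank '[[[0,3,0,0],[0,6,0,0],[0,10,0,0],[0,15,0,0],[0,15,0,0],[0,15,0,0],[0,15,0,0],[0,15,0,0]]]'; python3 st.py
```

```text
time_s: 2.5
ee_pos: [0.1339, -0.3923, 0.3582]
eef_rot: [0.986, 0.162, 0.011, -0.038]
force: [-0.8, 0.3, -0.3]
gripper_width: 1.002
gripper_force: 0.0
[ 1.331  0.003 -0.17   1.794 -0.04   1.413 -0.077]
[[0.947, 0.32, 0.01], [0.318, -0.945, 0.079], [0.034, -0.072, -0.997]]
```

Tilt gained at the edge of reach stays in the commanded pose. The knob needs the tip to lean toward azimuth -125°, so I'll swing there, go high, and over-reach outward to build up the tilt.

```bash
python3 -m crank '[[[-4,-0.5,-3,0],[-8,-1,-6,0],[-12,-1.5,-9,0],[-16,-2,-12,0],[-20,-2.5,-15,0],[-24,-3,-18,0],[-28,-3.5,-21,0],[-32,-4,-24,0]]]'; python3 st.py;  python3 -m crank '[[[-4,2,-2,0],[-8,4,-4,0],[-12,6,-6,0],[-16,8,-8,0],[-18,12,-10,0],[-20,16,-12,0],[-22,20,-14,0],[-24,24,-16,0]]]'; python3 st.py
```

```text
time_s: 3.3
ee_pos: [-0.155, -0.466, 0.5515]
eef_rot: [0.987, 0.159, 0.01, -0.031]
force: [-0.6, -1.3, -0.5]
gripper_width: 0.999
gripper_force: 0.0
[ 1.339  0.124  0.54   1.252 -0.056  1.847  0.613]
[[0.949, 0.315, 0.01], [0.313, -0.947, 0.064], [0.029, -0.058, -0.998]]
time_s: 4.1
ee_pos: [-0.2076, -0.578, 0.6927]
eef_rot: [0.976, 0.171, -0.066, 0.12]
force: [-0.6, 0.0, 0.5]
gripper_width: 1.002
gripper_force: 0.0
[ 1.952  0.253 -0.209  0.766  0.093  1.853  0.571]
[[0.933, 0.349, -0.087], [0.317, -0.913, -0.257], [-0.169, 0.213, -0.962]]
```

```bash
python3 -m crank '[[[-4,-2.4,-1,0],[-8,-4.8,-2,0],[-12,-7.2,-3,0],[-16,-9.6,-4,0],[-20,-12,-5,0],[-24,-14.4,-6,0],[-28,-16.8,-7,0],[-31,-19,-9,0]]]'; python3 st.py
```

```text
time_s: 4.9
ee_pos: [-0.4816, -0.4801, 0.6832]
eef_rot: [0.975, 0.161, -0.087, 0.125]
force: [-0.1, 0.6, -1.0]
gripper_width: 0.996
gripper_force: 0.0
[ 2.295  0.378  0.091  0.622 -0.145  1.852  1.071]
[[0.933, 0.336, -0.129], [0.293, -0.917, -0.272], [-0.21, 0.216, -0.954]]
```

```bash
python3 -m crank '[[[-3,1.5,-3,0],[-6,3,-6,0],[-9,5,-9,0],[-11,7,-12,0],[-14,9,-16,0],[-14,9,-16,0],[-14,9,-16,0],[-14,9,-16,0]]]'; python3 st.py
```

```text
time_s: 5.7
ee_pos: [-0.4944, -0.4826, 0.804]
eef_rot: [0.952, 0.138, -0.173, 0.211]
force: [0.2, -0.3, -0.3]
gripper_width: 1.0
gripper_force: 0.0
[ 2.235  0.386  0.408  0.388 -0.403  1.853  1.072]
[[0.902, 0.335, -0.271], [0.189, -0.873, -0.449], [-0.387, 0.354, -0.851]]
```

Tilt is 31.6° toward azimuth -121°, within about 4° of the face normal. Next I work out the transfer to the active handle.

```bash
cat > plan.py <<'E'
from h import *
from plant import observe
p=np.load("p.npy"); rot=R.from_euler('z',p[2])
def cur():
    o=observe(); return o["ee_pos"],R.from_quat(o["eef_rot"]).as_matrix()
def yaw_to(M):  # yaw about tool z so tool x is along -S
    b=M.T@rot.apply(-S); return np.arctan2(b[1],b[0])
def rel(M,t,X): return (100*(M.T@(np.asarray(X)-t))).round(2)
def handle(side,q,s=-.04,h=.04,back=0,z=None):  # TCP for grasp
    return W(p,leaf(side,q,s,.072,h))[0]+z*(.019-back)
E
python3 - <<'E'
from plan import *
t,M=cur(); z=M[:,2]
print("yaw",yaw_to(M))
H=handle(-1,p[3],back=.09,z=z); print(H)
for X in([-.12,-.62,.70],[.25,-.55,.62],[.5,-.3,.55],[.62,0.0,.5],H): print(X,rel(M,t,X))
E
```

```text
yaw -0.6814830108871458
[0.60257645 0.17322418 0.20574673]
[-0.12, -0.62, 0.7] [35.22 20.86  4.88]
[0.25, -0.55, 0.62] [73.03 24.3  -1.49]
[0.5, -0.3, 0.55] [103.02   8.36 -13.54]
[0.62, 0.0, 0.5] [121.46 -15.59 -26.01]
[0.60257645 0.17322418 0.20574673] [134.56 -41.71  -8.26]
```

```bash
python3 -m crank '[[[4.3,2.5,0.6,0],[8.6,5,1.2,0],[13,7.5,1.8,0],[17.5,10,2.4,0],[22,12.5,3,0],[26,15,3.6,0],[30.5,18,4.2,0],[35,21,5,0]]]'  0 && python3 -m crank '[[[5,0.5,-0.8,0],[10,1,-1.6,0],[15,1.4,-2.4,0],[20,1.8,-3.2,0],[25,2.2,-4,0],[30,2.6,-4.8,0],[34,3,-5.6,0],[38,3.4,-6.4,0]]]'; python3 - <<'E'
from plan import *
import runpy; runpy.run_path("st.py")
t,M=cur(); z=M[:,2]; print(t,M[:,2],yaw_to(M))
H=handle(-1,p[3],back=.09,z=z)
for X in([.5,-.3,.55],[.62,0.0,.5],H): print(X,rel(M,t,X))
E
```

```text
time_s: 6.5
ee_pos: [-0.1279, -0.6203, 0.696]
eef_rot: [0.954, 0.142, -0.163, 0.209]
force: [-0.4, -1.5, 0.3]
gripper_width: 0.498
gripper_force: 0.0
time_s: 7.3
ee_pos: [0.2439, -0.5439, 0.6214]
eef_rot: [0.954, 0.142, -0.163, 0.208]
force: [0.2, -0.8, 0.0]
gripper_width: 0.504
gripper_force: 0.0
[ 0.92   0.143 -0.196  1.165  0.554  1.691 -0.437]
[[0.906, 0.339, -0.252], [0.204, -0.873, -0.443], [-0.37, 0.35, -0.861]]
[ 0.24389152 -0.54388348  0.62136521] [-0.25206958 -0.44256805 -0.86057797] -0.676543548093996
[0.5, -0.3, 0.55] [ 30.83 -15.1  -11.11]
[0.62, 0.0, 0.5] [ 49.67 -38.97 -23.11]
[0.60122124 0.17275824 0.20640364] [ 62.36 -64.96  -5.01]
```

```bash
python3 -m crank '[[[4,-2,-1.5,-0.1],[8,-4,-3,-0.2],[12,-6,-4.5,-0.3],[16,-8,-6,-0.4],[20,-10,-7.5,-0.5],[24,-12,-9,-0.6],[28,-14,-10.5,-0.68],[31,-15,-11,-0.68]]]'; python3 - <<'E'
from plan import *
import runpy; runpy.run_path("st.py")
t,M=cur(); z=M[:,2]; print(t,M[:,2],yaw_to(M))
H=handle(-1,p[3],back=.09,z=z)
for X in([.62,0.0,.48],H,[.64,.1,.35]): print(X,rel(M,t,X))
E
```

```text
time_s: 8.1
ee_pos: [0.488, -0.3128, 0.5537]
eef_rot: [0.853, 0.45, -0.223, 0.141]
force: [1.0, -1.7, -0.9]
gripper_width: 0.5
gripper_force: 0.0
[ 0.089  0.281  0.131  1.147  0.492  1.852 -0.275]
[[0.495, 0.831, -0.253], [0.705, -0.554, -0.442], [-0.507, 0.041, -0.861]]
[ 0.48795972 -0.31275586  0.55372987] [-0.25257536 -0.44191252 -0.86076652] -0.00116063943299544
[0.62, 0.0, 0.48] [ 32.34  -6.66 -10.81]
[0.60125715 0.17271169 0.20641702] [ 57.47 -18.91   5.58]
[0.64, 0.1, 0.35] [ 46.97 -11.08  -4.54]
```

```bash
python3 -m crank '[[[4.7,-1.1,-0.4,0],[9.5,-2.2,-0.9,0],[14,-3.3,-1.3,0],[19,-4.4,-1.8,0],[23.5,-5.5,-2.2,0],[28,-6.6,-2.7,0],[33,-7.7,-3.1,0],[38,-9,-3.6,0]]]'; python3 - <<'E'
from plan import *
import runpy; runpy.run_path("st.py")
t,M=cur(); z=M[:,2]; print(t,M[:,2],yaw_to(M))
H=handle(-1,p[3],back=.06,z=z)
for X in(H,H+.06*z): print(X,rel(M,t,X))
E
```

```text
time_s: 8.9
ee_pos: [0.61, 0.0201, 0.3879]
eef_rot: [0.853, 0.451, -0.223, 0.141]
force: [1.6, -0.2, 0.1]
gripper_width: 0.5
gripper_force: 0.0
[-0.359  0.533  0.074  1.144  0.335  1.851 -0.856]
[[0.495, 0.832, -0.253], [0.706, -0.554, -0.441], [-0.507, 0.04, -0.861]]
[0.60999731 0.02012006 0.38787891] [-0.25288717 -0.44118928 -0.86104593] -9.124099380462147e-05
[0.59369268 0.15942467 0.18060548] [19.54 -9.89 12.11]
[0.57851945 0.13295331 0.12894273] [19.54 -9.89 18.11]
```

```bash
python3 -m crank '[[[4.5,-2.3,0.5,0],[9,-4.6,1,0],[13.5,-6.9,2,0],[18,-9.2,4,0],[19.5,-9.9,8,0],[19.5,-9.9,12,0],[19.5,-9.9,12,0],[19.5,-9.9,12,0]]]'; cat > look.py <<'E'
import sys,cv2,numpy as np
from plant import vision
n=sys.argv[1]; out=[]
for c,(y,x) in (("side",(120,270)),("top",(140,215))):
    im=vision.read_camera(c)["color"][y:y+180,x:x+140]
    out.append(cv2.resize(im,None,fx=2.8,fy=2.8,interpolation=cv2.INTER_CUBIC))
cv2.imwrite(f"pics/{n}.png",np.hstack(out))
E
python3 look.py g1; python3 - <<'E'
from plan import *
import runpy; runpy.run_path("st.py")
t,M=cur(); z=M[:,2]; print(t,yaw_to(M))
print(rel(M,t,handle(-1,p[3],z=z)))
E
```

```text
time_s: 9.7
ee_pos: [0.5937, 0.1578, 0.1829]
eef_rot: [0.853, 0.451, -0.223, 0.141]
force: [-0.2, -0.3, 0.6]
gripper_width: 0.503
gripper_force: 0.0
[-0.51   0.704  0.021  1.317  0.26   1.58  -1.148]
[[0.496, 0.831, -0.25], [0.707, -0.554, -0.44], [-0.504, 0.041, -0.862]]
[0.59506436 0.15882692 0.18431167] -0.001021056539489962
[ 0.15 -0.17  6.33]
```

View pics/g1.png

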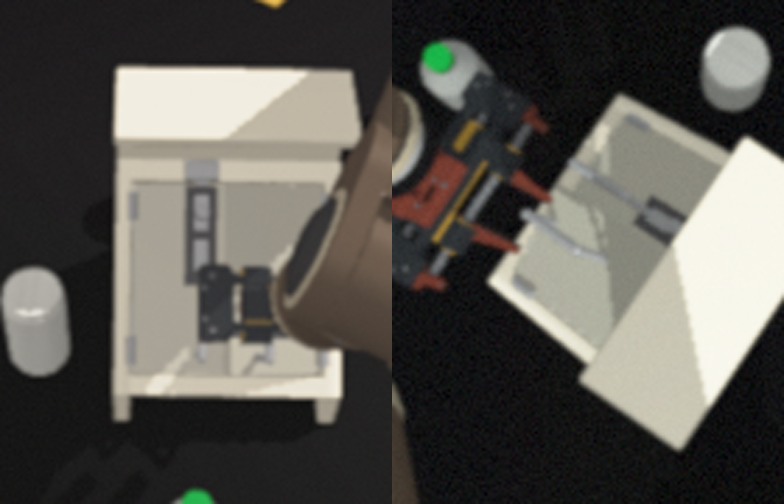

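The top view shows the fingertips at (548,200) and (515,248), straddling the active bar's line at (525,212) to (600,255). The side view agrees, so I'll descend and close.

```bash
python3 -m crank '[[[0,0,3,0],[0,0,5,0],[0.1,-0.1,6.3,0],[0.1,-0.1,6.3,0],[0.1,-0.1,6.3,0],[0.1,-0.1,6.3,0],[0.1,-0.1,6.3,0],[0.1,-0.1,6.3,0]]]' && python3 -m crank '[[[0,0,0,0],[0,0,0,0],[0,0,0,0],[0,0,0,0],[0,0,0,0],[0,0,0,0],[0,0,0,0],[0,0,0,0]]]' -1;  python3 - <<'E'
from plan import *
t,M=cur(); z=M[:,2]
g=t-.019*z; L=rot.inv().apply(g-[p[0],p[1],0])-C
print("s,y,n mm",1e3*np.array([L@S,L@Y,L@N]))
# infer q from grasp
y,n=L@Y+.101,L@N; q0=np.arctan2(n,y)-np.arctan2(.04,.072); print("q",q0,"rad",np.hypot(y,n))
A=leaf(-1,q0,-.04,.072,.04)
for q in np.linspace(q0,1.55,17)[1:]:
    d=leaf(-1,q,-.04,.072,.04)-A; print(round(q,2),(100*(M.T@rot.apply(d))).round(1))
E
```

```text
time_s: 10.6
ee_pos: [0.5779, 0.1318, 0.1276]
eef_rot: [0.853, 0.451, -0.223, 0.141]
force: [0.4, 0.2, -0.3]
gripper_width: 0.501
gripper_force: 0.0
time_s: 11.4
ee_pos: [0.5794, 0.1304, 0.1276]
eef_rot: [0.853, 0.45, -0.222, 0.142]
force: [4.7, -1.7, -0.7]
gripper_width: 0.107
gripper_force: 30.0
s,y,n mm [-39.50651801 -35.64727625  50.76825333]
q 0.15335668838522387 rad 0.08275502430740535
0.24 [ 0.  -0.4 -0.6]
0.33 [ 0.1 -0.9 -1.1]
0.42 [ 0.1 -1.5 -1.6]
0.5 [ 0.2 -2.  -2. ]
0.59 [ 0.2 -2.6 -2.4]
0.68 [ 0.2 -3.3 -2.7]
0.76 [ 0.2 -3.9 -3. ]
0.85 [ 0.3 -4.6 -3.2]
0.94 [ 0.3 -5.3 -3.4]
1.03 [ 0.3 -6.  -3.5]
1.11 [ 0.3 -6.7 -3.5]
1.2 [ 0.3 -7.5 -3.5]
1.29 [ 0.3 -8.2 -3.4]
1.38 [ 0.2 -8.9 -3.2]
1.46 [ 0.2 -9.6 -3. ]
1.55 [  0.2 -10.2  -2.7]
```

The bar is gripped (opening 9.4 mm), so I swing the leaf.

```bash
python3 -m crank '[[[0,-0.4,-0.6,0],[0.1,-0.9,-1.1,0],[0.1,-1.5,-1.6,0],[0.2,-2,-2,0],[0.2,-2.6,-2.4,0],[0.2,-3.3,-2.7,0],[0.2,-3.9,-3,0],[0.3,-4.6,-3.2,0]]]';  python3 - <<'E'
from plan import *
t,M=cur(); z=M[:,2]
g=t-.019*z; L=rot.inv().apply(g-[p[0],p[1],0])-C
y,n=L@Y+.101,L@N; q0=np.arctan2(n,y)-np.arctan2(.04,.072); print("q",q0,"rad",np.hypot(y,n),"s",L@S)
E
```

```text
time_s: 12.2
ee_pos: [0.5517, 0.1714, 0.1526]
eef_rot: [0.853, 0.45, -0.221, 0.143]
force: [7.9, -4.2, 5.2]
gripper_width: 0.101
gripper_force: 30.0
q 0.8334848835927796 rad 0.08349875478262438 s -0.03951535441658033
```

```bash
python3 -m crank '[[[0,-0.7,-0.2,0],[0,-1.4,-0.3,0],[0,-2.1,-0.3,0],[0,-2.9,-0.3,0],[0,-3.6,-0.2,0],[0,-4.3,0,0],[0,-5,0.2,0],[0,-5.8,0.6,0]]]';  python3 - <<'E'
from plan import *
t,M=cur(); z=M[:,2]
g=t-.019*z; L=rot.inv().apply(g-[p[0],p[1],0])-C
y,n=L@Y+.101,L@N; q0=np.arctan2(n,y)-np.arctan2(.04,.072); print("q",q0,"rad",np.hypot(y,n),"s",L@S)
K=handle(1,0,s=.07-.003,h=.032,back=.0,z=z)
print("knob grasp",K,rel(M,t,K)); print("M",M.round(3).tolist(),np.degrees(np.arccos(z@-rot.apply(N))))
E
```

```text
time_s: 13.0
ee_pos: [0.5011, 0.2019, 0.1457]
eef_rot: [0.853, 0.45, -0.221, 0.142]
force: [3.6, -4.2, 6.8]
gripper_width: 0.103
gripper_force: 30.0
q 1.562026380677783 rad 0.0832574448700577 s -0.03988256222856085
knob grasp [0.57563471 0.01307941 0.17327117] [-11.01  16.77   4.11]
M [[0.497, 0.831, -0.249], [0.705, -0.554, -0.442], [-0.506, 0.044, -0.862]] 5.490389081357386
```

Active leaf is at about 89°. I'll release, back off, and move over to the knob.

```bash
python3 -m crank '[[[0,0,0,0],[0,0,0,0],[0,0,0,0],[0,0,-3,0],[0,0,-6,0],[0,0,-9,0],[0,0,-12,0],[-1,2,-12,0]]]' -0.4 && python3 -m crank '[[[-2,4,0,0],[-4,8,0,0],[-6.5,11.5,0,0],[-9,14.5,2,0],[-10,14.8,5,0],[-10,14.8,6,0],[-10,14.8,6,0],[-10,14.8,6,0]]]' 0; python3 look.py k1; python3 - <<'E'
from plan import *
t,M=cur(); z=M[:,2]
K=handle(1,0,s=.07-.003,h=.032,z=z)
print("knob grasp",rel(M,t,K))
E
```

```text
time_s: 13.8
ee_pos: [0.541, 0.2426, 0.255]
eef_rot: [0.852, 0.454, -0.221, 0.14]
force: [-0.8, -0.3, 0.1]
gripper_width: 0.301
gripper_force: 0.0
time_s: 14.6
ee_pos: [0.5998, 0.0601, 0.2581]
eef_rot: [0.852, 0.452, -0.223, 0.141]
force: [0.2, 0.4, 0.4]
gripper_width: 0.5
gripper_force: 0.0
knob grasp [-0.24  0.23 10.04]
```

View pics/k1.png

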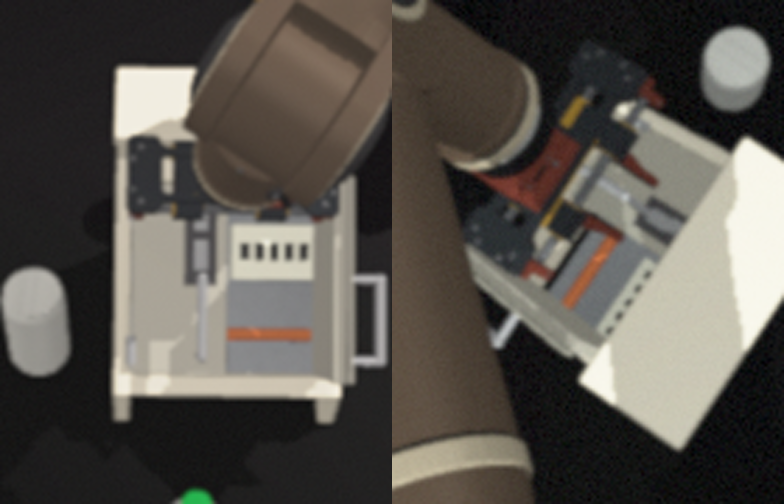

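The active leaf stands open (side view, handle at (370,315)), and the fingers straddle the bolt line in the top view (tips at (655,183) and (610,245)). Descending onto the knob.

```bash
python3 -m crank '[[[-0.2,0.2,3,0],[-0.2,0.2,6,0],[-0.2,0.2,8,0],[-0.2,0.2,9,0],[-0.2,0.2,9.8,0],[-0.2,0.2,9.8,0],[-0.2,0.2,9.8,0],[-0.2,0.2,9.8,0]]]' && python3 -m crank '[[[0,0,0,0],[0,0,0,0],[0,0,0,0],[0,0,0,0],[0,0,0,0],[0,0,0,0],[0,0,0,0],[0,0,0,0]]]' -1;  python3 - <<'E'
from plan import *
t,M=cur(); z=M[:,2]
g=t-.019*z; L=rot.inv().apply(g-[p[0],p[1],0])-C
print("s,y,n mm",1e3*np.array([L@S,L@Y,L@N]), "downslope dir in tool",M.T@rot.apply(-S))
E
```

```text
time_s: 15.5
ee_pos: [0.5762, 0.0133, 0.1755]
eef_rot: [0.853, 0.451, -0.222, 0.141]
force: [-0.2, 0.1, 0.1]
gripper_width: 0.498
gripper_force: 0.0
time_s: 16.3
ee_pos: [0.5767, 0.0118, 0.175]
eef_rot: [0.853, 0.45, -0.222, 0.142]
force: [5.0, -1.0, -0.7]
gripper_width: 0.154
gripper_force: 30.0
s,y,n mm [68.29025261 30.6375697  33.17734874] downslope dir in tool [ 0.99683098 -0.00145635  0.07953542]
```

```bash
python3 -m crank '[[[0.5,0,0.04,0],[1,0,0.08,0],[1.5,0,0.12,0],[2,0,0.16,0],[2.4,0,0.2,0],[2.7,0,0.22,0],[2.9,0,0.23,0],[2.9,0,0.23,0]]]';  cat > pos.py <<'E'
from plan import *
t,M=cur(); z=M[:,2]
g=t-.019*z; L=rot.inv().apply(g-[p[0],p[1],0])-C
print("s,y,n mm",1e3*np.array([L@S,L@Y,L@N]),observe()["force"].round(1))
E
python3 pos.py
```

```text
time_s: 17.1
ee_pos: [0.5894, 0.0298, 0.1595]
eef_rot: [0.853, 0.449, -0.224, 0.142]
force: [0.7, -5.2, 9.8]
gripper_width: 0.157
gripper_force: 30.0
s,y,n mm [41.29364813 30.61546435 33.15670369] [ 0.7 -5.2  9.8]
```

```bash
python3 -m crank '[[[0.2,0,0.02,0],[0.3,0,0.02,0],[0.3,0,0.02,0],[0.3,0,0.02,0],[0.3,0,0.02,0],[0.3,0,0.02,0],[0.3,0,0.02,0],[0.3,0,0.02,0]]]'; python3 pos.py; python3 - <<'E'
from plan import *
t,M=cur()
P=handle(1,0,z=M[:,2]); print(rel(M,t,P))
E
```

```text
time_s: 17.9
ee_pos: [0.5895, 0.0299, 0.1593]
eef_rot: [0.853, 0.448, -0.226, 0.143]
force: [-5.8, -9.0, 17.9]
gripper_width: 0.154
gripper_force: 30.0
s,y,n mm [40.97787861 30.66003434 33.0855861 ] [-5.8 -9.  17.9]
[ 8.13 -0.17 -0.12]
```

The bolt is on its stop: the force climbed and the knob no longer moves. Release and go to the passive handle.

```bash
python3 -m crank '[[[-0.3,0,0,0],[-0.3,0,0,0],[-0.3,0,0,0],[-0.3,0,-3,0],[-0.3,0,-6,0],[3,0,-6.5,0],[6,0,-6.5,0],[7.8,0,-6,0]]]' 0 && python3 -m crank '[[[0,0,1.5,0],[0,0,3,0],[0,0,5,0],[0,0,5.8,0],[0,0,5.8,0],[0,0,5.8,0],[0,0,5.8,0],[0,0,5.8,0]]]'; python3 pos.py; python3 look.py h1
```

```text
time_s: 18.7
ee_pos: [0.6448, 0.1191, 0.1668]
eef_rot: [0.852, 0.452, -0.223, 0.14]
force: [-0.5, -0.4, -0.4]
gripper_width: 0.5
gripper_force: 0.0
time_s: 19.5
ee_pos: [0.6302, 0.0906, 0.1192]
eef_rot: [0.853, 0.451, -0.222, 0.141]
force: [0.3, -0.2, -0.1]
gripper_width: 0.498
gripper_force: 0.0
s,y,n mm [-41.73686595  28.8780721   42.10556633] [ 0.3 -0.2 -0.1]
```

View pics/h1.png

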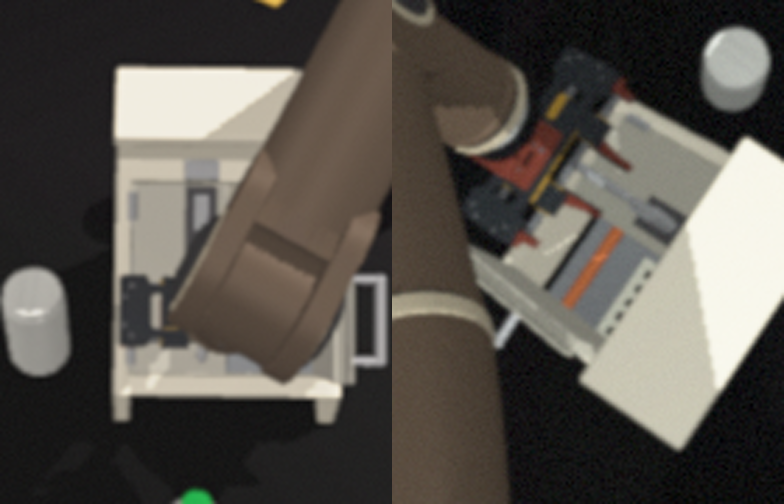

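The top view shows the fingers either side of the passive bar at (590,180) and the knob pulled down at (660,213). Close and swing; the gripper path stays above the can and flask tops.

```bash
python3 -m crank '[[[0,0,0,0],[0,0,0,0],[0,0,0,0],[0,0,0,0],[0,0,0,0],[0,0,0,0],[0,0,0,0],[0,0,0,0]]]' -1; cat > arc.py <<'E'
from plan import *
t,M=cur(); z=M[:,2]
g=t-.019*z; L=rot.inv().apply(g-[p[0],p[1],0])-C
y,n=.101-L@Y,L@N; q0=np.arctan2(n,y)-np.arctan2(.04,.072); print("q",q0,"rad",np.hypot(y,n),"s",L@S,observe()["force"].round(1))
A=leaf(1,q0,-.04,.072,.04)
for q in np.arange(q0,1.62,.09)[1:]: print(round(q,2),(100*(M.T@rot.apply(leaf(1,q,-.04,.072,.04)-A))).round(1))
E
python3 arc.py
```

```text
time_s: 20.4
ee_pos: [0.6316, 0.0887, 0.1186]
eef_rot: [0.853, 0.45, -0.222, 0.142]
force: [5.5, -2.6, -2.1]
gripper_width: 0.105
gripper_force: 30.0
q 0.02519231476609396 rad 0.08122076375665675 s -0.04141174675000545 [ 5.5 -2.6 -2.1]
0.12 [ 0.   0.4 -0.6]
0.21 [ 0.1  0.9 -1.2]
0.3 [ 0.1  1.5 -1.7]
0.39 [ 0.2  2.  -2.1]
0.48 [ 0.2  2.7 -2.5]
0.57 [ 0.2  3.3 -2.9]
0.66 [ 0.3  4.  -3.2]
0.75 [ 0.3  4.7 -3.4]
0.84 [ 0.3  5.4 -3.6]
0.93 [ 0.3  6.2 -3.7]
1.02 [ 0.3  6.9 -3.7]
1.11 [ 0.3  7.6 -3.7]
1.2 [ 0.3  8.4 -3.5]
1.29 [ 0.3  9.1 -3.4]
1.38 [ 0.3  9.8 -3.2]
1.47 [ 0.2 10.5 -2.9]
1.56 [ 0.2 11.1 -2.5]
```

```bash
python3 -m crank '[[[0,0.4,-0.6,0],[0.1,0.9,-1.2,0],[0.1,1.5,-1.7,0],[0.2,2,-2.1,0],[0.2,2.7,-2.5,0],[0.2,3.3,-2.9,0],[0.3,4,-3.2,0],[0.3,4.7,-3.4,0]]]'; python3 arc.py
```

```text
time_s: 21.2
ee_pos: [0.6773, 0.084, 0.1504]
eef_rot: [0.852, 0.451, -0.224, 0.139]
force: [-10.9, 7.1, 10.2]
gripper_width: 0.105
gripper_force: 30.0
q 0.7078934439771188 rad 0.08547536147101242 s -0.04162265283508619 [-10.9   7.1  10.2]
0.8 [ 0.   0.7 -0.2]
0.89 [ 0.   1.4 -0.3]
0.98 [ 0.   2.2 -0.4]
1.07 [ 0.   2.9 -0.4]
1.16 [ 0.   3.7 -0.3]
1.25 [ 0.   4.4 -0.2]
1.34 [-0.   5.1  0. ]
1.43 [-0.   5.8  0.3]
1.52 [-0.1  6.5  0.6]
1.61 [-0.1  7.1  1. ]
```

```bash
python3 -m crank '[[[0,0.7,0.1,0],[0,1.5,0,0],[0,2.4,0,0],[0,3.2,0,0],[0,4.1,0.1,0],[0,5,0.3,0],[-0.1,5.9,0.6,0],[-0.1,6.8,1.1,0]]]'; python3 arc.py
```

```text
time_s: 22.0
ee_pos: [0.7328, 0.0401, 0.145]
eef_rot: [0.853, 0.451, -0.222, 0.14]
force: [-5.4, 3.5, 6.0]
gripper_width: 0.102
gripper_force: 30.0
q 1.5698837276854496 rad 0.08403466757087862 s -0.04161140164071394 [-5.4  3.5  6. ]
```

```bash
python3 -m crank '[[[0,0,0,0],[0,0,0,0],[0,0,0,0],[0,0,-3,0],[0,0,-6,0],[0,0,-10,0],[0,0,-14,0],[0,0,-18,0]]]' -0.4 && python3 -m crank '[[[0,0,-4,0],[0,0,-8,0],[0,0,-12,0],[0,0,-14,0],[0,0,-14,0],[0,0,-14,0],[0,0,-14,0],[0,0,-14,0]]]'; python3 - <<'E'
import cv2,numpy as np
from plant import vision
cv2.imwrite("pics/end.png",np.vstack([cv2.resize(vision.read_camera(c)["color"][60:360,180:500],None,fx=.98*s,fy=.98*s) for c,s in(("side",1),("top",1))]))
E
python3 st.py
```

```text
time_s: 22.8
ee_pos: [0.7577, 0.0904, 0.2479]
eef_rot: [0.853, 0.45, -0.226, 0.139]
force: [0.3, -1.2, -2.3]
gripper_width: 0.299
gripper_force: 0.0
time_s: 23.6
ee_pos: [0.7873, 0.1619, 0.4045]
eef_rot: [0.865, 0.46, -0.085, 0.181]
force: [0.5, -5.9, 4.9]
gripper_width: 0.298
gripper_force: 0.0
[-0.664  0.923  0.927  0.607 -0.291  1.852 -0.657]
[[0.553, 0.833, -0.005], [0.762, -0.509, -0.401], [-0.336, 0.218, -0.916]]
```

View pics/end.png

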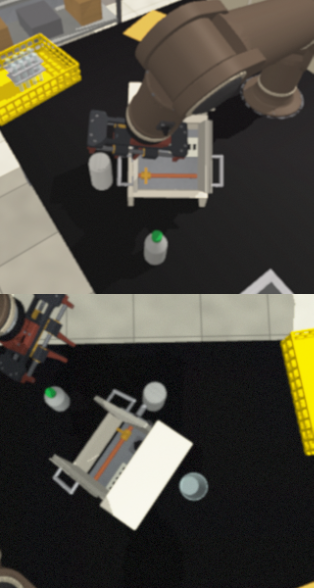

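Both leaves stand open (top view, leaf handles at (122,402) and (65,475)), and the can, flask and beaker are where they were. One idle call will show whether the force has settled before I hand in.

```bash
python3 -m crank '[[[0,0,0,0],[0,0,0,0],[0,0,0,0],[0,0,0,0],[0,0,0,0],[0,0,0,0],[0,0,0,0],[0,0,0,0]]]' && python3 -c "
from plant import manip; print(manip.sign_off())"
```

```text
time_s: 24.5
ee_pos: [0.786, 0.1589, 0.3922]
eef_rot: [0.863, 0.463, -0.097, 0.18]
force: [-0.4, 0.6, -0.8]
gripper_width: 0.299
gripper_force: 0.0
the job is handed in; nothing more can be done
None
```

The job is handed in at 24.5 s: both leaves stand open at about 89–90° (estimated from the gripper position), the bolt was drawn back to its stop before the passive leaf was moved, the glassware and can look unmoved in the final picture, and the gripper is clear; joints 2 and 6 read up to 0.004 rad past their listed limits while I used the edge of reach to tilt the tool, and sign-off returned no verdict.

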